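Check the heater block and complete the spare-parts kit

ROBOT

A 6-joint arm with a two-finger parallel gripper is mounted at the origin on the work surface. World frame = base frame: x ahead of the robot, y to its left, z up, the work surface at z = 0. Lengths are in m, angles in degrees, forces in N, time in s.
With the tool pointing down it reaches from about 0.375 to 0.9 m from the base axis. Payload 3.1 kg.
Tool frame: the origin (TCP) lies midway between the tips of the shut fingers; the grasp point (between the pads) lies 19 mm behind it; z points along the fingers, y is the direction in which the jaws open and shut (so a half turn about z gives the same grasp; the last joint's range is limited). The gripper opens to 87 mm and grips with 3 to 60 N. Pads are 19 mm wide; open, the fingers measure 117 mm over their backs; the gripper's body (75 mm by 190 mm) begins 51 mm behind the grasp point.
Start: joints at [-83.91, 30.224, 82.088, -0, 67.689, -10.227], TCP at [0.176, -0.6, 0.223] pointing down, gripper open.
Joint ranges: [-176.69, 176.69], [-43.24, 126.21], [12.49, 139.97], [-82, 262], [0, 151.66], [-163.58, 163.58]. Speed limits (degrees/s): [159.86, 159.86, 180, 180, 180, 180].

INTERFACE

Orientations are given as a 3x3 rotation matrix whose columns are the frame's x, y, z axes.
In Python, from bench import * gives the robot as it stands.
- The arm moves only by the shell command python3 -m pendant 'ROWS' [FORCE]. ROWS is a JSON object of lists of equal length, an entry for each row: "claw": the opening, from 0 (shut) to 1 (fully open); "delta_pos": the shift along the tool's x, y, z in mm, a list of three; "turn": the turn, a rotation vector about the tool's x, y, z in rad, a list of three. A call has 1 to 8 rows; each row shifts and turns the commanded pose from where the row before left it, along the tool's axes as they then stand; what a row does not reach is not made up. A row lasts 1/8 s, in which the tool goes at most 62.5 mm and 10.7 degrees, less where a joint would pass 70% of its speed; a pose out of reach is approached as far as the arm can. A call with a gripper value outside its range is refused whole. The fingers move at their own pace and stop on an object; FORCE is the grip in N (left out, the last holds). Time passes only in rows, so rows that do not move let the fingers close. It gives the time, the measured TCP pose, the force and the opening at its end, in the units of the state.
- sense(): the state, without advancing time (a new reading comes with each control period).
- read_camera(name): name is "scene" or "top" or "wrist"; returns the picture (400x640x3 uint8, red, green, blue); there is no depth.
- camera_model(name): a dict with "mtx" (3x3 intrinsics, pixels), "extrinsics" (4x4, takes a point from world to camera coordinates). Camera axes: x right, y down, z forward; pixel columns grow to the right and rows downward; lengths in m; the calibration is good to about 2 mm. The wrist camera is an equidistant fisheye: a pixel r from the principal point sees the ray r / f radians off the axis. A picture is of the moment at which its call begins: read the wrist's pose just before it. camera_model takes no time and is no camera call; for the wrist camera it gives the pose at the moment of the call.
- sign_off(): hands the job in, once; it reports no verdict.
The state is a dict: "time": time; "q": joint angles; "qvel": joint speeds; "effort": joint torques, N m; "ee_pos": TCP position; "orientation": TCP orientation; "force": force on the tool from outside, world axes, zero at the start; "moment": the same for the moment, N m; "grip_width": opening from 0.0 (shut) to 1.0 (fully open).
Only numpy, scipy, OpenCV 4.12 (cv2) and the standard library are available. Lean on these libraries where they do the work, as an engineer would, in place of code of your own. Each camera call takes 0.05 s, during which the arm holds its last target. There are 200 camera calls.

TASK

Before it goes into the kit, check the aluminium heater block's height: lay it flat on the gauge's anvil under the foot, let go of it, push the knob down gently until the foot rests on the block, hold it there for a full second and let the foot spring back up. Complete the kit in the tray so that it holds the block and exactly one each of bracket, cover, shaft and rotor, every part lying flat on a compartment's floor, right way up: fetch from the bench only the types that are missing, leave the bench part of any type already in the tray on the bench, and do not rearrange what is in the tray. Do not disturb the clear dish or the white pot.

Things in the scene. Friction and masses are not known exactly. Their poses are not given: they have to be found in the camera images.
- tray: blue kit tray, fixed, 200 (x) x 335 (y) mm, origin at the centre of its underside; floor 5 mm thick, walls and dividers 5 mm thick and only 15 mm high from the bench. Near row (-x): two long compartments, far row: three square ones, one for each type. Long parts lie along the tray's y
- cell_block (a point): centre of the floor of the long compartment (80 (x) x 160 (y) mm, axes as the tray) for the block, always empty at the start
- cell_shaft (a point): centre of the floor of the long compartment (80 x 160 mm) for the shaft
- cell_bracket (a point): centre of the floor of the square compartment (105 x 105 mm) for the bracket
- cell_cover (a point): centre of the floor of the square compartment (105 x 105 mm) for the cover
- cell_rotor (a point): centre of the floor of the square compartment (105 x 105 mm) for the rotor
- gauge: bench height gauge, fixed. Origin on the bench under the foot; -x is the open front, towards the robot. Anvil (base plate) 8 mm thick, x -135 to +100, y -50 to +50 mm; back stop, 22 mm high from the bench, face at x +32; column 28 mm thick at x +80, 130 mm high; head x -18 to +93, y -15 to +15, z 88 to 114 mm, with a dial out to y -32 at x 45
- anvil_spot (a point): on the anvil's top (8 mm), 47 mm in front of the foot: with the block's centre here and its length along the gauge's x, its far end is under the foot and its near end free to grip. Bring it in and out from the front (gauge -x), sliding low: there is only 27 mm between block and foot
- foot (a joint): travel of the gauge's sprung foot, m: 0 = fully up (as it rests by itself), grows downward, 0.045 = lowest. The foot (28 mm disc) has its underside at 75 mm above the bench minus this travel; on the 40 mm block lying on the 8 mm anvil it reads 0.027. A spring (about 2.4 N at the top, 80 N/m, less 1 N of weight) pushes it back up when let go
- foot_under (a point): centre of the underside of the gauge's foot
- knob_top (a point): centre of the top of the round black knob (30 mm across, 16 mm tall) above the gauge's head that is pushed straight down to lower the foot; 175 mm above the bench at rest; moves with the foot
- block: aluminium heater block insert 140 (x) x 45 (y) x 40 (z) mm with two rows of wells on top, 0.2 to 0.42 kg, on the bench. Origin: centre of the underside, z up. Symmetric end for end
- bracket: on the bench: steel inverted-T bracket: base plate 90 (x) x 60 (y) x 6 mm with one upright web 90 long (x), 8 thick (y), standing along the middle of the plate up to 55 mm. Grip the web. Origin: centre of the underside, z up
- cover: on the bench: grey round cover: flat disc 90 mm across, 10 mm thick, with an upright knob 24 mm across in the middle, top at 40 mm. Grip the knob. Origin: centre of the underside, z up
- shaft: on the bench: steel shaft lying level: rod 20 mm across, 120 mm long along its x, its axis 22 mm above the origin, with two square 44 x 44 mm flanges 10 mm thick at x = +-40 mm on which it stands. Grip the rod's middle. Origin: under the rod's middle, level with the flanges' underside, z up
- rotor: on the bench: black conical tube rotor: 80 mm across, 25 mm tall, with an upright hub 30 mm across in the middle, top at 55 mm. Grip the hub. Origin: centre of the underside, z up
- tray_bracket: the bracket that is already in the tray at the start (same shape as the one on the bench), in some runs only: None if there is none
- tray_cover: the cover that is already in the tray at the start (same shape as the one on the bench), in some runs only: None if there is none
- tray_shaft: the shaft that is already in the tray at the start (same shape as the one on the bench), in some runs only: None if there is none
- tray_rotor: the rotor that is already in the tray at the start (same shape as the one on the bench), in some runs only: None if there is none
- petri: clear closed dish 90 mm across, 14 mm high, a bystander; origin centre of underside
- pot: white open pot 84 mm across, 60 mm high, a bystander; origin centre of underside
There are look-alikes about, which are no part of the job. Leave any turquoise look-alike of the rotor alone.

How it is judged:
By the outcome, as a careful person would: the job done as asked, in the order asked, and still so for the second after the job is handed in, with the robot touching nothing.
Of tray_bracket, tray_cover, tray_rotor, tray_shaft only 1 to 2 are there at a start; the rules pass over those that are not, and their reading is None.
At some moment in a run one of block, bracket, cover, shaft, rotor may be knocked a few centimetres aside while the robot is not near it.
It also fails if it takes over 210 s, if anything falls off the work surface, if the arm or the gripper's body presses on something with over 40 N, if the wrist force passes 120 N, or if a joint passes its speed limit or range.

## Working session

There is one attempt and no reset: what is moved stays moved. The work goes in short steps, Python scripts to look and compute and a shell command to move; the robot and the scene stay as the last step left them, time stands still between calls to the robot, and variables do not carry over. Pictures are saved under pics/ and viewed, on a budget of 14 in all, crops included, one or two more only if the job needs it, and the job is handed in when it is done.

```bash
ls; mkdir -p pics; python3 - <<'E'
from bench import *
import cv2,numpy as np
for n in ["scene","top"]:
    im=read_camera(n); cv2.imwrite(f"pics/{n}0.png",im[:,:,::-1])
    m=camera_model(n); print(n,np.round(m["mtx"],2).tolist(),np.round(m["extrinsics"],4).tolist())
s=sense();print(s)
print(camera_model("wrist"))
E
```

```text
pics
scene [[396.9, 0.0, 315.74], [0.0, 396.9, 204.46], [0.0, 0.0, 1.0]] [[-0.7365, 0.6763, 0.0083, 0.4278], [0.3572, 0.3994, -0.8443, -0.0717], [-0.5743, -0.6189, -0.5358, 1.5823], [0.0, 0.0, 0.0, 1.0]]
top [[376.46, 0.0, 326.16], [0.0, 376.46, 205.7], [0.0, 0.0, 1.0]] [[0.017, -0.9998, 0.0078, -0.0332], [-0.9879, -0.018, -0.1544, 0.5625], [0.1545, -0.0051, -0.988, 0.951], [0.0, 0.0, 0.0, 1.0]]
{'time': 0.1, 'q': array([-8.39083560e+01,  3.02730876e+01,  8.21495650e+01, -5.63066217e-04,
        6.76911523e+01, -1.02252028e+01]), 'qvel': array([ 0.0903038 , -0.13844577, -0.18752306,  0.00549252,  0.0172686 ,
        0.0091284 ]), 'effort': array([-2.45131732e-04, -4.40986204e+01, -1.77150285e+01,  6.35560253e-02,
        5.33635891e-02, -4.82845678e-05]), 'ee_pos': array([ 0.17556798, -0.59913276,  0.22167254]), 'orientation': array([[ 9.59721712e-01,  2.80952285e-01, -2.19821475e-04],
       [ 2.80952161e-01, -9.59719744e-01,  1.97408883e-03],
       [ 3.43657759e-04, -1.95633523e-03, -9.99998027e-01]]), 'force': array([ 0.26479276, -1.14721273, -0.94255573]), 'moment': array([ 0.02207918,  0.00910245, -0.01500509]), 'grip_width': 1.0041202727998462}
{'mtx': array([[309.70691629,   0.        , 318.22777144],
       [  0.        , 309.70691629, 198.77233596],
       [  0.        ,   0.        ,   1.        ]]), 'extrinsics': array([[ 0.28117691, -0.95965406, -0.00190632, -0.62447166],
       [-0.92482574, -0.27150153,  0.26642873, -0.03279926],
       [-0.25619698, -0.07315059, -0.96385274,  0.39063078],
       [ 0.        ,  0.        ,  0.        ,  1.        ]])}
```

View pics/top0.png

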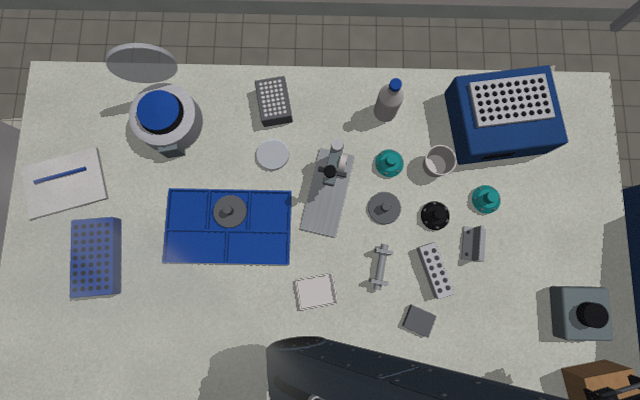

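View pics/scene0.png

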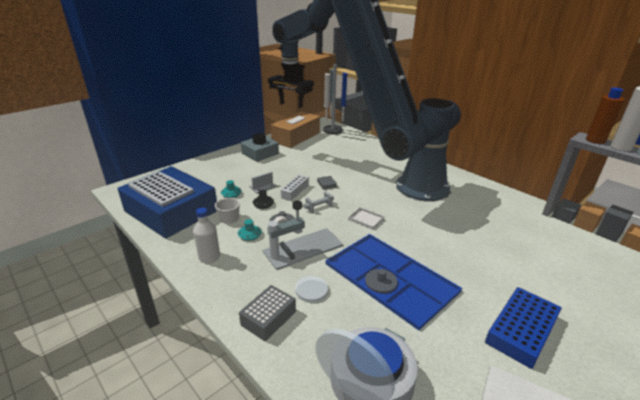

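The top view shows the tray at (228,227) with one cover in its middle far cell, and the gauge with its knob at (329,171) and open front at (320,235). On the bench are the cover (384,208), rotor (435,215), shaft (380,267), block (435,270) and bracket (473,244). The turquoise decoys are at (390,163) and (487,199), the dish at (272,155) and the pot at (440,160). So the bracket, shaft, rotor and block are missing.

```bash
cat > h.py <<'E'
from bench import *
import cv2,numpy as np
def ray(n,px,z,m=None):
    m=m or camera_model(n); K=m["mtx"];E=np.array(m["extrinsics"])
    px=np.atleast_2d(np.array(px,float)); d=(px-[K[0,2],K[1,2]])/K[0,0]
    if n=="wrist":
        r=np.linalg.norm(d,axis=1,keepdims=True); v=np.hstack([np.sinc(r/np.pi)*d,np.cos(r)])
    else: v=np.hstack([d,np.ones((len(d),1))])
    w=v@E[:3,:3]; c=-E[:3,:3].T@E[:3,3]
    return c[:2]+w[:,:2]*((z-c[2])/w[:,2:])
def proj(n,P,m=None):
    m=m or camera_model(n);K=m["mtx"];E=np.array(m["extrinsics"])
    p=np.atleast_2d(np.array(P,float))@E[:3,:3].T+E[:3,3]
    if n=="wrist":
        rr=np.linalg.norm(p[:,:2],axis=1,keepdims=True); d=p[:,:2]/rr*np.arctan2(rr,p[:,2:])
    else: d=p[:,:2]/p[:,2:]
    return d*K[0,0]+[K[0,2],K[1,2]]
def tool(dxyz):  # world mm -> tool mm
    return np.round(sense()["orientation"].T@np.array(dxyz,float),1)
def grab(n,f=None,crop=None,s=1):
    m=camera_model(n); im=read_camera(n)[:,:,::-1].copy()
    if f:
        c=im if crop is None else im[crop[1]:crop[3],crop[0]:crop[2]]
        cv2.imwrite("pics/"+f,cv2.resize(c,None,fx=s,fy=s,interpolation=cv2.INTER_CUBIC))
    return im,m
E
python3 - <<'E'
from h import *
im,m=grab("top","c1.png",(290,130,500,300),3.5)
hsv=cv2.cvtColor(im,cv2.COLOR_BGR2HSV)
# tray
k=cv2.inRange(hsv,(100,150,60),(130,255,255)); k[:, :150]=0;k[:,305:]=0;k[:180]=0;k[275:]=0
c=max(cv2.findContours(k,0,2)[0],key=cv2.contourArea)
b=cv2.boxPoints(cv2.minAreaRect(cv2.convexHull(c))); w=ray("top",b,0.015); print("tray",w.round(3).tolist(),w.mean(0).round(3))
print([np.linalg.norm(w[i]-w[i-1]).round(3) for i in range(4)])
# rough points
for n,p,z in [("rotorhub",(435,214),.055),("cover",(384,206),.04),("shaft",(380,267),.03),("block",(435,270),.04),("bracket",(473,244),.03),("knob",(329,171),.175)]:
    print(n,ray("top",p,z).round(3))
E
```

```text
tray [[0.41, 0.403], [0.607, 0.415], [0.606, 0.075], [0.409, 0.073]] [0.508 0.242]
[np.float64(0.33), np.float64(0.198), np.float64(0.34), np.float64(0.197)]
rotorhub [[ 0.545 -0.308]]
cover [[ 0.566 -0.177]]
shaft [[ 0.405 -0.167]]
block [[ 0.4   -0.308]]
bracket [[ 0.47  -0.414]]
knob [[ 0.624 -0.028]]
```

View pics/c1.png

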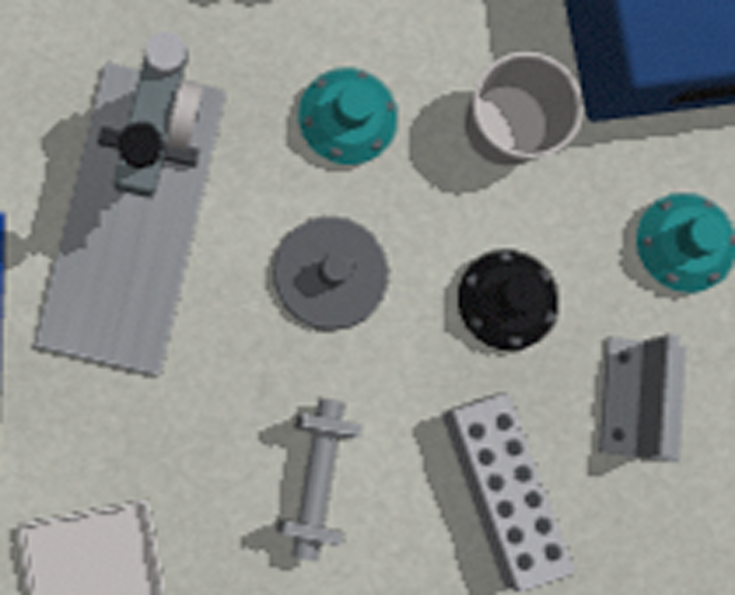

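The crop (×3.5, offset 290,130) shows everything clearly. The anvil's corners are at (35,347), (157,375), (225,90) and (108,65). The block's top corners are near (460,408), (503,393), (573,573) and (520,588). The bracket web runs (655,338)–(652,458), and the shaft runs (332,402)–(308,557).

```bash
python3 - <<'E'
from h import *
C=lambda *p:[(290+a/3.5,130+b/3.5) for a,b in p]
def rep(n,pts,z):
    w=ray("top",C(*pts),z); print(n,w.round(3).tolist(),"mean",w.mean(0).round(4)); return w
def ang(v): return np.degrees(np.arctan2(v[1],v[0])).round(1)
w=rep("anvil",[(35,347),(157,375),(225,90),(108,65)],.008); print(ang(w[3]-w[0]),ang(w[2]-w[1]),np.linalg.norm(w[3]-w[0]),np.linalg.norm(w[1]-w[0]))
w=rep("knob",[(140,144)],.175)
w=rep("block",[(460,408),(503,393),(573,573),(520,588)],.04);print(ang(w[0]-w[3]),ang(w[1]-w[2]))
w=rep("web",[(655,338),(652,458)],.055);print(ang(w[0]-w[1]))
w=rep("base",[(605,338),(683,335),(678,460),(600,454)],.006);print(ang(w[0]-w[3]))
w=rep("shaft",[(332,402),(308,557)],.03);print(ang(w[0]-w[1]))
w=rep("rotor disc",[(508,297)],.025)
w=rep("pot",[(527,105)],.06)
w=rep("petri",[((272-290)*3.5,(155-130)*3.5)],.014)
E
```

```text
anvil [[0.503, 0.046], [0.483, -0.048], [0.712, -0.1], [0.731, -0.006]] mean [ 0.6071 -0.0269]
-12.9 -12.7 0.23340229810248253 0.09687742921339257
knob [[0.624, -0.03]] mean [ 0.6239 -0.0302]
block [[0.46, -0.274], [0.472, -0.307], [0.341, -0.354], [0.33, -0.315]] mean [ 0.4007 -0.3126]
17.5 20.1
web [[0.514, -0.416], [0.425, -0.41]] mean [ 0.4694 -0.4133]
-4.0
base [[0.518, -0.397], [0.522, -0.458], [0.425, -0.45], [0.428, -0.39]] mean [ 0.4733 -0.4239]
-4.7
shaft [[0.463, -0.18], [0.349, -0.161]] mean [ 0.4061 -0.1708]
-9.2
rotor disc [[0.546, -0.317]] mean [ 0.5464 -0.3168]
pot [[0.689, -0.325]] mean [ 0.6889 -0.3249]
petri [[0.707, 0.129]] mean [0.7075 0.1294]
```

```bash
python3 -m pendant '{"claw":[1,1,1,1,1,1,1,1],"delta_pos":[[42,-27,0],[42,-27,0],[42,-27,0],[42,-27,0],[42,-27,0],[42,-27,0],[42,-27,0],[41,-25,0]],"turn":[[0,0,-0.04],[0,0,0],[0,0,0],[0,0,0],[0,0,0],[0,0,0],[0,0,0],[0,0,0]]}' 30
python3 -m pendant '{"claw":[1,1],"delta_pos":[[0,0,0],[0,0,0]],"turn":[[0,0,0],[0,0,0]]}'
python3 - <<'E'
from h import *
im,m=grab("wrist","w1.png")
s=sense();print(s["ee_pos"],s["orientation"].round(3).tolist(),s["time"])
E
```

```text
time: 1.15
ee_pos: [0.4271, -0.2898, 0.2224]
orientation: [[0.948, 0.319, -0.0], [0.319, -0.948, 0.0], [-0.0, -0.0, -1.0]]
force: [1.0, -0.1, 0.2]
grip_width: 1.002
time: 1.4
ee_pos: [0.4262, -0.2915, 0.2224]
orientation: [[0.947, 0.32, -0.0], [0.32, -0.947, -0.0], [-0.001, 0.0, -1.0]]
force: [0.2, -0.6, -0.7]
grip_width: 1.003
[ 0.42595031 -0.29203668  0.22245852] [[0.948, 0.319, -0.0], [0.319, -0.948, -0.0], [-0.0, 0.0, -1.0]] 1.45
```

View pics/w1.png

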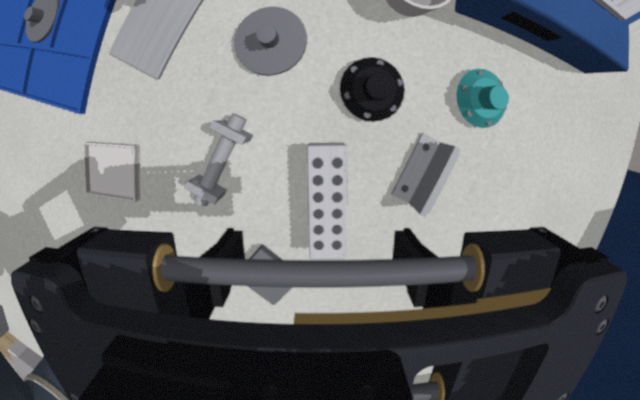

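The wrist view shows the block upright at columns 308–348, its far end at row 144 and its wells from (318,162) to (338,245). The other parts are visible too.

```bash
python3 - <<'E'
from h import *
im=cv2.imread("pics/w1.png"); m=camera_model("wrist")
g=cv2.cvtColor(im,6)[150:256,308:350]
k=(g<110).astype(np.uint8); n,l,st,c=cv2.connectedComponentsWithStats(k)
P=[c[i]+[308,150] for i in range(1,n) if 30<st[i,4]<200]; print(len(P))
w=ray("wrist",P,.04,m); print(w.mean(0),w.round(3).tolist())
v=cv2.fitLine(w.astype(np.float32),2,0,.01,.01).ravel()[:2];print("yaw",np.degrees(np.arctan2(v[1],v[0])))
e=ray("wrist",[(308,144),(346,144)],.04,m);print("far end",e.round(3),"centre from it",e.mean(0)-0.07*v*np.sign(v[0]))
print("rotorhub",ray("wrist",[(380,84)],.055,m),"shaft",ray("wrist",[(208,190),(234,122)],.022,m),"web",ray("wrist",[(431,139),(456,150),(420,210)],.055,m))
E
```

```text
12
[ 0.40026384 -0.31239554] [[0.444, -0.285], [0.451, -0.306], [0.425, -0.292], [0.432, -0.313], [0.406, -0.299], [0.413, -0.319], [0.387, -0.305], [0.394, -0.326], [0.376, -0.332], [0.368, -0.312], [0.349, -0.318], [0.357, -0.339]]
yaw 19.229256
far end [[ 0.461 -0.269]
 [ 0.474 -0.309]] centre from it [ 0.40135022 -0.31207654]
rotorhub [[ 0.54871659 -0.32039531]] shaft [[ 0.36618771 -0.16626869]
 [ 0.45738646 -0.1765035 ]] web [[ 0.51334171 -0.39522802]
 [ 0.51312424 -0.42921681]
 [ 0.43305805 -0.41473333]]
```

```bash
python3 -m pendant '{"claw":[1,1,1,1,1,1],"delta_pos":[[8,11,0],[0,0,50],[0,0,50],[0,0,50],[0,0,30],[0,0,0]],"turn":[[0,0,-0.01],[0,0,0],[0,0,0],[0,0,0],[0,0,0],[0,0,0]]}'
python3 -m pendant '{"claw":[1,1],"delta_pos":[[0,0,0],[0,0,0]],"turn":[[0,0,0],[0,0,0]]}'
```

```text
time: 2.2
ee_pos: [0.4364, -0.2996, 0.0402]
orientation: [[0.945, 0.327, -0.003], [0.327, -0.945, 0.003], [-0.002, -0.004, -1.0]]
force: [0.6, -0.4, -0.8]
grip_width: 1.001
time: 2.45
ee_pos: [0.4384, -0.3005, 0.0441]
orientation: [[0.945, 0.328, 0.002], [0.328, -0.945, -0.003], [0.001, 0.003, -1.0]]
force: [0.3, -0.4, -0.1]
grip_width: 1.002
```

```bash
python3 -m pendant '{"claw":[1,1,1,0,0,0,0,0],"delta_pos":[[0,0,15],[0,0,14],[0,0,0],[0,0,0],[0,0,0],[0,0,0],[0,0,0],[0,0,0]],"turn":[[0,0,0],[0,0,0],[0,0,0],[0,0,0],[0,0,0],[0,0,0],[0,0,0],[0,0,0]]}' 50
python3 -m pendant '{"claw":[0,0,0,0,0,0],"delta_pos":[[0,0,0],[0,0,-20],[0,0,-30],[0,0,-40],[0,0,-10],[0,0,0]],"turn":[[0,0,0],[0,0,0],[0,0,0],[0,0,0],[0,0,0],[0,0,0]]}'
```

```text
time: 3.45
ee_pos: [0.4374, -0.2991, 0.0137]
orientation: [[0.945, 0.328, -0.0], [0.328, -0.945, 0.0], [0.0, -0.0, -1.0]]
force: [0.9, 2.9, 2.9]
grip_width: 0.516
time: 4.2
ee_pos: [0.4374, -0.2992, 0.1134]
orientation: [[0.944, 0.329, 0.0], [0.329, -0.944, -0.0], [0.0, 0.0, -1.0]]
force: [0.6, -0.2, -2.4]
grip_width: 0.514
```

```bash
for i in 1 2; do python3 -m pendant '{"claw":[0,0,0,0,0,0,0],"delta_pos":[[0,0,0],[0,0,0],[0,0,0],[0,0,0],[0,0,0],[0,0,0],[0,0,0]],"turn":[[0,0,-0.1845],[0,0,-0.1845],[0,0,-0.1845],[0,0,-0.1845],[0,0,-0.1845],[0,0,-0.1845],[0,0,-0.1845]]}' | tail -n 4 ; done
python3 -m pendant '{"claw":[0,0,0,0,0,0,0,0],"delta_pos":[[10.4,38,0],[10.4,38,0],[10.4,38,0],[10.4,38,0],[10.4,38,0],[10.4,38,0],[10.4,38,0],[10.4,38,0]],"turn":[[0,0,0],[0,0,0],[0,0,0],[0,0,0],[0,0,0],[0,0,0],[0,0,0],[0,0,0]]}'
python3 -m pendant '{"claw":[0,0],"delta_pos":[[0,0,0],[0,0,0]],"turn":[[0,0,0],[0,0,0]]}'
python3 - <<'E'
from h import *
im,m=grab("top","t2.png",(240,120,440,270),4)
E
```

```text
ee_pos: [0.4362, -0.298, 0.1113]
orientation: [[-0.062, 0.998, -0.003], [0.998, 0.062, 0.003], [0.004, -0.003, -1.0]]
force: [0.3, 0.4, -1.7]
grip_width: 0.511
ee_pos: [0.4361, -0.2981, 0.1113]
orientation: [[-0.976, 0.216, -0.004], [0.216, 0.976, 0.003], [0.004, 0.003, -1.0]]
force: [-0.6, 0.0, -3.3]
grip_width: 0.512
time: 6.95
ee_pos: [0.4223, 0.0171, 0.112]
orientation: [[-0.975, 0.222, -0.004], [0.222, 0.975, 0.001], [0.004, -0.0, -1.0]]
force: [0.7, -0.6, -2.3]
grip_width: 0.513
time: 7.2
ee_pos: [0.4233, 0.0156, 0.1126]
orientation: [[-0.975, 0.221, -0.002], [0.221, 0.975, 0.0], [0.002, -0.0, -1.0]]
force: [-0.5, 0.1, -3.0]
grip_width: 0.516
```

View pics/t2.png

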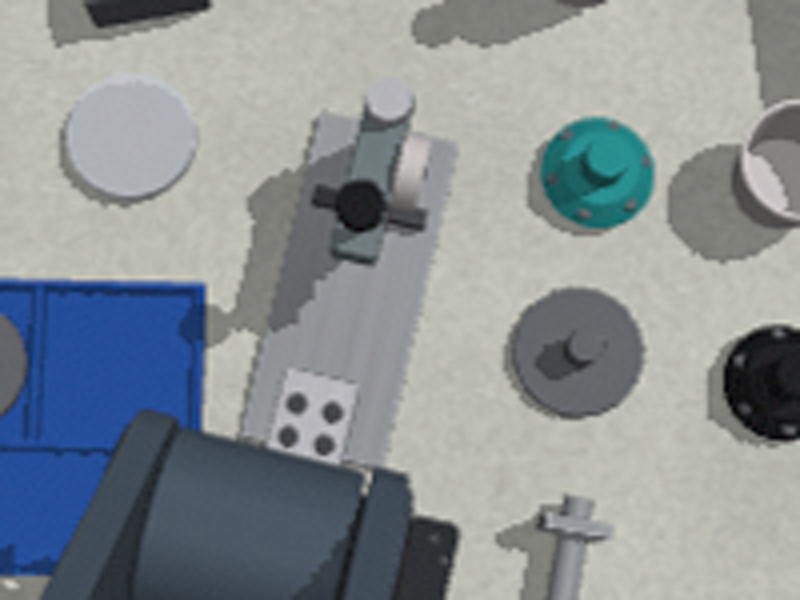

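The block is held level. Its far end is at crop (287,368)–(358,380), over the anvil's front and aligned with the gauge. I'll lower it and slide it in.

```bash
python3 - <<'E'
from h import *
w=ray("top",[(240+287/4,120+368/4),(240+358/4,120+380/4)],.139)
u=np.array([.975,-.2215]);n=np.array([.2215,.975]);g=np.array([.624,-.0305]); print((w-g)@u,(w-g)@n)
E
python3 -m pendant '{"claw":[0,0,0,0,0],"delta_pos":[[0,0,30],[0,0,30],[0,0,20],[0,0,6.5],[0,0,0]],"turn":[[0,0,0],[0,0,0],[0,0,0],[0,0,0],[0,0,0]]}'
python3 -m pendant '{"claw":[0,0,0,0,0,0,0,0],"delta_pos":[[-15,0,0],[-15,0,0],[-15,0,0],[-15,0,0],[-15,0,0],[-15,0,0],[0,0,0],[0,0,0]],"turn":[[0,0,0],[0,0,0],[0,0,0],[0,0,0],[0,0,0],[0,0,0],[0,0,0],[0,0,0]]}'
```

```text
[-0.0985889  -0.09548422] [ 0.02038487 -0.02232928]
time: 7.88
ee_pos: [0.4239, 0.015, 0.0268]
orientation: [[-0.975, 0.223, -0.001], [0.223, 0.975, 0.0], [0.001, -0.0, -1.0]]
force: [0.5, -0.7, -2.7]
grip_width: 0.513
time: 8.88
ee_pos: [0.5105, -0.004, 0.0268]
orientation: [[-0.975, 0.222, -0.002], [0.222, 0.975, 0.0], [0.002, -0.0, -1.0]]
force: [0.1, 0.1, -3.4]
grip_width: 0.513
```

```bash
python3 -m pendant '{"claw":[0,0,0,0,0,0,0,0],"delta_pos":[[-15,0,0],[-15,0,0],[0,0,0],[0,0,2],[0,0,1],[0,0,1],[0,0,1],[0,0,0]],"turn":[[0,0,0],[0,0,0],[0,0,0],[0,0,0],[0,0,0],[0,0,0],[0,0,0],[0,0,0]]}'
python3 -m pendant '{"claw":[0.6,0.7,0.75,0.75],"delta_pos":[[0,0,0],[0,0,0],[0,0,0],[0,0,0]],"turn":[[0,0,0],[0,0,0],[0,0,0],[0,0,0]]}'
```

```text
time: 9.88
ee_pos: [0.5406, -0.0109, 0.022]
orientation: [[-0.975, 0.222, -0.0], [0.222, 0.975, 0.0], [0.0, 0.0, -1.0]]
force: [-0.9, -0.1, -2.8]
grip_width: 0.512
time: 10.38
ee_pos: [0.5409, -0.011, 0.0222]
orientation: [[-0.975, 0.222, 0.0], [0.222, 0.975, -0.0], [-0.0, 0.0, -1.0]]
force: [0.0, 0.3, -0.9]
grip_width: 0.74
```

```bash
python3 -m pendant '{"claw":[0.75,0.75,0.75,0.75,0.75,0.5,0,0],"delta_pos":[[20,0,0],[20,0,0],[20,0,-10],[0,0,-40],[0,0,-50],[0,0,-50],[0,0,-50],[0,0,0]],"turn":[[0,0,0],[0,0,0],[0,0,0],[0,0,0],[0,0,0],[0,0,0],[0,0,0],[0,0,0]]}' 30
python3 -m pendant '{"claw":[0,0,0,0,0,0],"delta_pos":[[-40,0,0],[-40,0,0],[-40,0,0],[-25.5,0,0],[0,0,0],[0,0,0]],"turn":[[0,0,0],[0,0,0],[0,0,0],[0,0,0],[0,0,0],[0,0,0]]}'
python3 - <<'E'
from h import *
s=sense();print(s["ee_pos"],s["force"])
im,m=grab("scene","s3.png",(200,180,400,300),4)
print(proj("scene",[s["ee_pos"],[.624,-.0305,.175]]))
E
```

```text
time: 11.38
ee_pos: [0.4851, 0.0018, 0.226]
orientation: [[-0.975, 0.222, 0.01], [0.222, 0.975, -0.002], [-0.01, -0.0, -1.0]]
force: [-0.1, -0.3, -0.6]
grip_width: 0.495
time: 12.12
ee_pos: [0.6224, -0.0295, 0.2207]
orientation: [[-0.975, 0.222, -0.004], [0.222, 0.975, 0.001], [0.004, 0.0, -1.0]]
force: [-0.4, 0.5, 0.2]
grip_width: 0.003
[ 0.62238099 -0.02951862  0.22066646] [-0.43004027  0.47142184  0.24536747]
[[298.5294924  187.71989946]
 [298.11867052 201.45445214]]
```

View pics/s3.png

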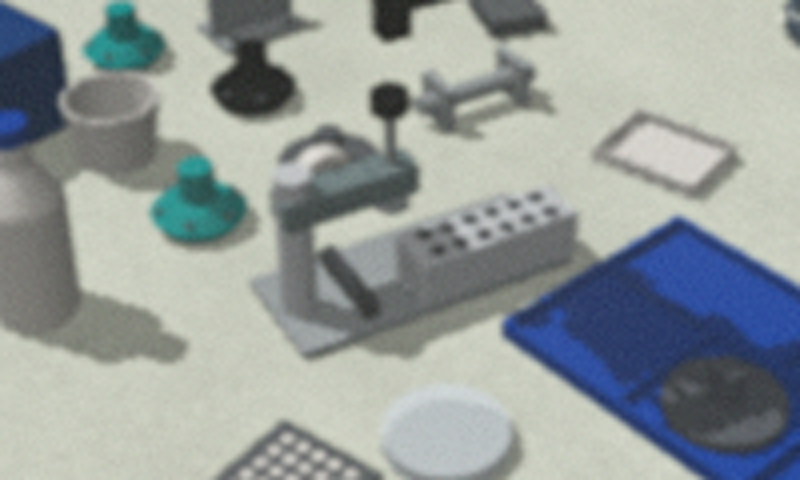

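The tool is over the knob, which sits at crop (390,97), about where it was predicted. The block lies on the anvil with its far end by the foot. I'll check that position by projecting its expected corners.

```bash
python3 - <<'E'
from h import *
u=np.array([.975,-.2215]);n=np.array([.2215,.975]);g=np.array([.624,-.0305])
for x,y,z in [(23,22,48),(23,-22,48),(-117,22,48),(-117,-22,48),(23,22,8),(-117,22,8),(32,50,22),(0,0,75),(100,50,8),(-135,50,8)]:
    p=np.append(g+u*x/1e3+n*y/1e3,z/1e3); print((x,y,z),((proj("scene",p)[0]-[200,180])*4).round())
E
```

```text
(23, 22, 48) [382. 251.]
(23, -22, 48) [355. 220.]
(-117, 22, 48) [540. 197.]
(-117, -22, 48) [511. 169.]
(23, 22, 8) [383. 292.]
(-117, 22, 8) [538. 238.]
(32, 50, 22) [389. 302.]
(0, 0, 75) [395. 198.]
(100, 50, 8) [306. 347.]
(-135, 50, 8) [576. 250.]
```

```bash
python3 - <<'E'
from h import *
im,m=grab("wrist","w4.png")
u=np.array([.975,-.2215]);n=np.array([.2215,.975]);g=np.array([.624,-.0305])
for x,y,z in [(23,22,48),(-117,22,48),(-117,-22,48),(-135,50,8),(-135,-50,8)]:
    p=np.append(g+u*x/1e3+n*y/1e3,z/1e3); print((x,y,z),proj("wrist",p,m)[0].round())
E
```

```text
(23, 22, 48) [338. 203.]
(-117, 22, 48) [339.  77.]
(-117, -22, 48) [298.  77.]
(-135, 50, 8) [360.  67.]
(-135, -50, 8) [276.  67.]
```

View pics/w4.png

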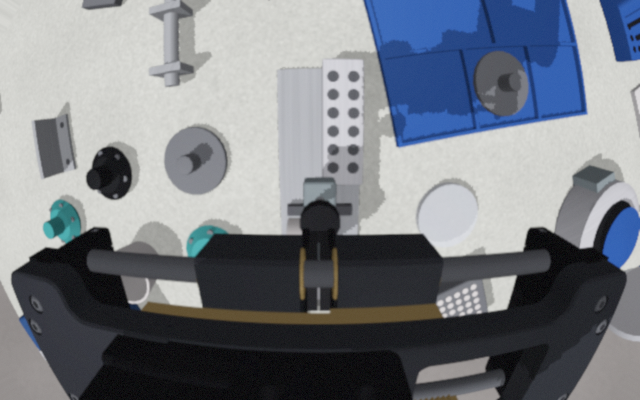

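The block is now displaced: its near end is at row 60 and columns 323–363, against the expected row 77 and 298–339. It has shifted about 2–3 cm, which looks like the announced knock. I'll measure it and put it back.

```bash
python3 - <<'E'
from h import *
im=cv2.imread("pics/w4.png"); m=camera_model("wrist")
u=np.array([.975,-.2215]);n_=np.array([.2215,.975]);g=np.array([.624,-.0305])
G=cv2.cvtColor(im,6)[66:176,325:362]
k=(G<105).astype(np.uint8); n,l,st,c=cv2.connectedComponentsWithStats(k)
P=np.array([c[i]+[325,66] for i in range(1,n) if 25<st[i,4]<200]); print(P.round().tolist())
w=ray("wrist",P,.048,m); L=np.c_[(w-g)@u,(w-g)@n_]; print(L.round(3).tolist(),L.mean(0))
v=cv2.fitLine(w.astype(np.float32),2,0,.01,.01).ravel()[:2];print("yaw",np.degrees(np.arctan2(v[1],v[0])))
e=ray("wrist",[(323,60),(363,60)],.048,m);print((e-g)@u,(e-g)@n_)
print("anvil edges",(ray("wrist",[(279,70)],.008,m)-g)@np.c_[u,n_])
E
```

```text
[[333.0, 76.0], [353.0, 76.0], [333.0, 94.0], [353.0, 94.0], [333.0, 113.0], [353.0, 113.0], [333.0, 131.0], [353.0, 131.0], [333.0, 150.0], [353.0, 150.0], [333.0, 167.0], [352.0, 167.0]]
[[-0.118, 0.015], [-0.118, 0.037], [-0.098, 0.016], [-0.098, 0.038], [-0.078, 0.016], [-0.078, 0.038], [-0.058, 0.016], [-0.058, 0.038], [-0.037, 0.016], [-0.038, 0.038], [-0.018, 0.016], [-0.018, 0.038]] [-0.067935    0.02669077]
yaw -12.51315
[-0.13546461 -0.13650389] [0.00515367 0.04811942]
anvil edges [[-0.13107063 -0.04693086]]
```

```bash
python3 -m pendant '{"claw":[0,0.2,0.5,0.9,0.9,0.9,0.9,0.9],"delta_pos":[[35,8.8,0],[35,8.8,0],[35,8.7,0],[0,0,50],[0,0,50],[0,0,50],[0,0,25],[0,0,0]],"turn":[[0,0,0],[0,0,0],[0,0,0],[0,0,0],[0,0,0],[0,0,0],[0,0,0],[0,0,0]]}' 50
python3 -m pendant '{"claw":[0.9,0.9,0.9],"delta_pos":[[0,0,0],[0,0,0],[0,0,0]],"turn":[[0,0,0],[0,0,0],[0,0,0]]}'
python3 - <<'E'
from h import *
u=np.array([.975,-.2215]);n=np.array([.2215,.975]);g=np.array([.624,-.0305])
print((sense()["ee_pos"][:2]-g)@np.c_[u,n])
E
```

```text
time: 13.22
ee_pos: [0.5254, 0.0194, 0.0457]
orientation: [[-0.975, 0.222, -0.005], [0.222, 0.975, 0.001], [0.005, -0.0, -1.0]]
force: [0.4, 0.0, 0.4]
grip_width: 0.719
time: 13.6
ee_pos: [0.5283, 0.0189, 0.0483]
orientation: [[-0.975, 0.222, 0.002], [0.222, 0.975, -0.0], [-0.002, 0.0, -1.0]]
force: [0.5, -0.1, 0.5]
grip_width: 0.893
[-0.10421672  0.0269822 ]
```

```bash
python3 -m pendant '{"claw":[0.9,0.9,0.9,0,0,0,0,0],"delta_pos":[[2.5,0,13],[0,0,13],[0,0,0],[0,0,0],[0,0,0],[0,0,0],[0,0,0],[0,0,0]],"turn":[[0,0,0],[0,0,0],[0,0,0],[0,0,0],[0,0,0],[0,0,0],[0,0,0],[0,0,0]]}' 50
python3 -m pendant '{"claw":[0,0,0,0,0,0,0,0],"delta_pos":[[0,0,-4],[0,-9,0],[-7,-9,0],[-7,-9,0],[-7,0,0],[0,0,2],[0,0,2],[0,0,0]],"turn":[[0,0,0],[0,0,0],[0,0,0],[0,0,0],[0,0,0],[0,0,0],[0,0,0],[0,0,0]]}'
python3 - <<'E'
from h import *
u=np.array([.975,-.2215]);n=np.array([.2215,.975]);g=np.array([.624,-.0305])
print((sense()["ee_pos"][:2]-g)@np.c_[u,n])
E
```

```text
time: 14.6
ee_pos: [0.5253, 0.0196, 0.0213]
orientation: [[-0.975, 0.222, 0.0], [0.222, 0.975, -0.0], [-0.0, 0.0, -1.0]]
force: [0.2, 0.2, 1.3]
grip_width: 0.517
time: 15.6
ee_pos: [0.5396, -0.0113, 0.0213]
orientation: [[-0.975, 0.222, 0.0], [0.222, 0.975, -0.0], [-0.0, -0.0, -1.0]]
force: [-0.8, -0.8, 0.8]
grip_width: 0.513
[-8.65962032e-02  4.22905476e-05]
```

```bash
python3 -m pendant '{"claw":[0.6,0.7,0.75,0.75,0.75,0.75,0.75,0.75],"delta_pos":[[0,0,0],[0,0,0],[0,0,0],[0,0,0],[20,0,0],[20,0,0],[20,0,-10],[0,0,-40]],"turn":[[0,0,0],[0,0,0],[0,0,0],[0,0,0],[0,0,0],[0,0,0],[0,0,0],[0,0,0]]}'
python3 -m pendant '{"claw":[0.75,0.6,0.3,0,0,0,0,0],"delta_pos":[[0,0,-50],[0,0,-50],[0,0,-48],[-40,0,0],[-40,0,0],[-40,0,0],[-26,0,0],[0,0,0]],"turn":[[0,0,0],[0,0,0],[0,0,0],[0,0,0],[0,0,0],[0,0,0],[0,0,0],[0,0,0]]}' 30
python3 -m pendant '{"claw":[0,0,0],"delta_pos":[[0,0,0],[0,0,0],[0,0,0]],"turn":[[0,0,0],[0,0,0],[0,0,0]]}'
python3 - <<'E'
from h import *
im,m=grab("wrist","w5.png")
u=np.array([.975,-.2215]);n_=np.array([.2215,.975]);g=np.array([.624,-.0305])
print((sense()["ee_pos"][:2]-g)@np.c_[u,n_])
a=proj("wrist",[np.append(g+u*-.105+n_*.02,.048)],m)[0];print(a)
G=cv2.cvtColor(im,6)[76:176,300:340]
k=(G<105).astype(np.uint8); n,l,st,c=cv2.connectedComponentsWithStats(k)
P=np.array([c[i]+[300,76] for i in range(1,n) if 25<st[i,4]<200])
w=ray("wrist",P,.048,m); print(((w-g)@np.c_[u,n_]).round(3).tolist())
E
```

```text
time: 16.6
ee_pos: [0.4772, 0.0028, 0.0698]
orientation: [[-0.975, 0.222, -0.008], [0.222, 0.975, 0.002], [0.009, 0.0, -1.0]]
force: [-0.0, -0.1, -0.1]
grip_width: 0.749
time: 17.6
ee_pos: [0.6248, -0.0311, 0.2186]
orientation: [[-0.975, 0.222, 0.001], [0.222, 0.975, -0.0], [-0.001, 0.0, -1.0]]
force: [1.0, 0.5, -1.3]
grip_width: 0.052
time: 17.98
ee_pos: [0.6228, -0.0302, 0.2193]
orientation: [[-0.975, 0.222, -0.0], [0.222, 0.975, 0.0], [0.0, 0.0, -1.0]]
force: [0.1, 0.4, 0.3]
grip_width: 0.004
[-1.03610620e-03 -3.99378911e-05]
[337.71412284  86.87215729]
[[-0.098, -0.012], [-0.098, 0.01], [-0.078, -0.012], [-0.078, 0.01], [-0.058, -0.012], [-0.058, 0.011], [-0.038, -0.011], [-0.037, 0.011], [-0.017, 0.011], [-0.017, -0.011]]
```

The block is back at gauge (−48, 0) mm. Now I'll press the knob.

```bash
python3 -m pendant '{"claw":[0,0,0,0,0,0],"delta_pos":[[-1,0,20],[0,0,18],[0,0,4],[0,0,4],[0,0,4],[0,0,0]],"turn":[[0,0,0],[0,0,0],[0,0,0],[0,0,0],[0,0,0],[0,0,0]]}'
python3 -m pendant '{"claw":[0,0,0,0,0,0],"delta_pos":[[0,0,4],[0,0,4],[0,0,3],[0,0,3],[0,0,2],[0,0,0]],"turn":[[0,0,0],[0,0,0],[0,0,0],[0,0,0],[0,0,0],[0,0,0]]}'
```

```text
time: 18.77
ee_pos: [0.6245, -0.0307, 0.1694]
orientation: [[-0.975, 0.222, 0.0], [0.222, 0.975, -0.0], [-0.0, 0.0, -1.0]]
force: [-1.3, 0.4, 1.4]
grip_width: 0.003
time: 19.52
ee_pos: [0.6249, -0.0308, 0.1531]
orientation: [[-0.975, 0.222, 0.001], [0.222, 0.975, -0.0], [-0.001, 0.0, -1.0]]
force: [-0.1, 0.6, 3.7]
grip_width: 0.0
```

```bash
python3 -m pendant '{"claw":[0,0,0,0],"delta_pos":[[0,0,2],[0,0,2],[0,0,1],[0,0,0]],"turn":[[0,0,0],[0,0,0],[0,0,0],[0,0,0]]}'
python3 -m pendant '{"claw":[0,0,0],"delta_pos":[[0,0,1],[0,0,0],[0,0,0]],"turn":[[0,0,0],[0,0,0],[0,0,0]]}'
```

```text
time: 20.02
ee_pos: [0.6248, -0.0308, 0.1484]
orientation: [[-0.975, 0.222, 0.001], [0.222, 0.975, -0.0], [-0.001, 0.0, -1.0]]
force: [-0.4, 0.9, 4.9]
grip_width: 0.008
time: 20.4
ee_pos: [0.6249, -0.0308, 0.1484]
orientation: [[-0.975, 0.222, 0.001], [0.222, 0.975, -0.0], [-0.001, -0.0, -1.0]]
force: [-1.6, 0.5, 9.6]
grip_width: 0.01
```

Contact: 9.6 N and stopped at 148.4 mm. That matches a reading of 0.027. I'll hold for 1.5 s and release.

```bash
python3 -m pendant '{"claw":[0,0,0,0,0,0,0,0],"delta_pos":[[0,0,0],[0,0,0],[0,0,0],[0,0,0],[0,0,0],[0,0,0],[0,0,0],[0,0,0]],"turn":[[0,0,0],[0,0,0],[0,0,0],[0,0,0],[0,0,0],[0,0,0],[0,0,0],[0,0,0]]}'
python3 -m pendant '{"claw":[0,0,0,0,0],"delta_pos":[[0,0,0],[0,0,0],[0,0,0],[0,0,0],[0,0,0]],"turn":[[0,0,0],[0,0,0],[0,0,0],[0,0,0],[0,0,0]]}'
python3 -m pendant '{"claw":[0,0,0,0,0,0,0,0],"delta_pos":[[0,0,-5],[0,0,-8],[0,0,-12],[0,0,-20],[0,0,-30],[0,0,0],[0,0,0],[0,0,0]],"turn":[[0,0,0],[0,0,0],[0,0,0],[0,0,0],[0,0,0],[0,0,0],[0,0,0],[0,0,0]]}'
python3 - <<'E'
from h import *
im,m=grab("wrist","w6.png")
u=np.array([.975,-.2215]);n_=np.array([.2215,.975]);g=np.array([.624,-.0305])
print((sense()["ee_pos"][:2]-g)@np.c_[u,n_])
G=cv2.cvtColor(im,6)[76:176,300:340]
k=(G<105).astype(np.uint8); n,l,st,c=cv2.connectedComponentsWithStats(k)
P=np.array([c[i]+[300,76] for i in range(1,n) if 25<st[i,4]<200])
w=ray("wrist",P,.048,m); print(((w-g)@np.c_[u,n_]).round(3).tolist())
E
```

```text
time: 21.4
ee_pos: [0.6249, -0.0308, 0.1484]
orientation: [[-0.975, 0.222, 0.001], [0.222, 0.975, -0.0], [-0.001, -0.0, -1.0]]
force: [-1.4, -0.1, 10.7]
grip_width: 0.003
time: 22.02
ee_pos: [0.6249, -0.0308, 0.1484]
orientation: [[-0.975, 0.222, 0.001], [0.222, 0.975, -0.0], [-0.001, -0.0, -1.0]]
force: [-1.0, 0.9, 9.6]
grip_width: 0.005
time: 23.02
ee_pos: [0.6234, -0.0306, 0.2205]
orientation: [[-0.975, 0.222, -0.003], [0.222, 0.975, 0.001], [0.003, -0.0, -1.0]]
force: [0.3, 0.0, -0.1]
grip_width: 0.005
[-0.00042541 -0.00021232]
[[-0.098, -0.012], [-0.098, 0.01], [-0.078, -0.012], [-0.078, 0.01], [-0.058, -0.011], [-0.058, 0.01], [-0.038, -0.012], [-0.037, 0.011], [-0.018, -0.012], [-0.017, 0.011]]
```

View pics/w6.png

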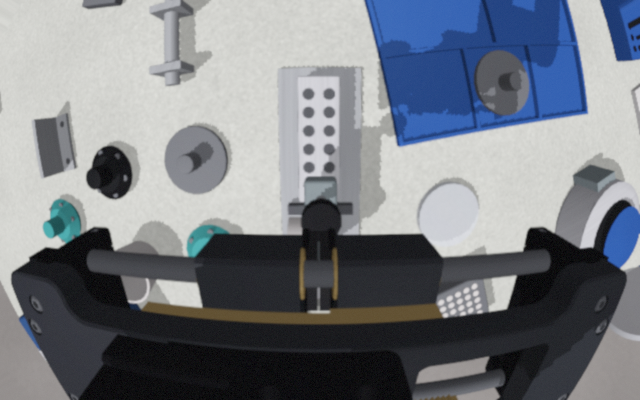

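The block is still flat at (−48, 0) and the foot is up again. I'll grip it and draw it out by the front.

```bash
python3 -m pendant '{"claw":[0.3,0.6,0.9,0.9,0.9,0.9,0.9,0.9],"delta_pos":[[30,0,0],[30,0,0],[27,0,0],[0,0,50],[0,0,50],[0,0,50],[0,0,24],[0,0,0]],"turn":[[0,0,0],[0,0,0],[0,0,0],[0,0,0],[0,0,0],[0,0,0],[0,0,0],[0,0,0]]}' 50
python3 -m pendant '{"claw":[0.9,0.9,0.9,0.9],"delta_pos":[[0,0,0],[0,0,0],[0,0,20],[0,0,0]],"turn":[[0,0,0],[0,0,0],[0,0,0],[0,0,0]]}'
```

```text
time: 24.08
ee_pos: [0.5377, -0.011, 0.0457]
orientation: [[-0.975, 0.222, -0.006], [0.222, 0.975, 0.001], [0.006, 0.0, -1.0]]
force: [0.8, 0.5, -0.6]
grip_width: 0.829
time: 24.58
ee_pos: [0.5394, -0.0114, 0.0283]
orientation: [[-0.975, 0.222, -0.001], [0.222, 0.975, 0.0], [0.001, 0.0, -1.0]]
force: [0.2, 0.3, 0.1]
grip_width: 0.901
```

```bash
python3 -m pendant '{"claw":[0.9,0.9,0,0,0,0,0,0],"delta_pos":[[0,0,6.5],[0,0,0],[0,0,0],[0,0,0],[0,0,0],[0,0,0],[0,0,-2],[0,0,-3]],"turn":[[0,0,0],[0,0,0],[0,0,0],[0,0,0],[0,0,0],[0,0,0],[0,0,0],[0,0,0]]}' 50
python3 -m pendant '{"claw":[0,0,0,0,0,0,0],"delta_pos":[[-0,0,0],[20,0,0],[25,0,0],[30,0,0],[30,0,0],[20,0,0],[0,0,0]],"turn":[[0,0,0],[0,0,0],[0,0,0],[0,0,0],[0,0,0],[0,0,0],[0,0,0]]}'
python3 -m pendant '{"claw":[0,0,0,0,0],"delta_pos":[[0,0,-20],[0,0,-40],[0,0,-40],[0,0,-10],[0,0,0]],"turn":[[0,0,0],[0,0,0],[0,0,0],[0,0,0],[0,0,0]]}'
python3 -m pendant '{"claw":[0,0,0,0,0,0,0,0],"delta_pos":[[0,0,0],[0,0,0],[0,0,0],[0,0,0],[0,0,0],[0,0,0],[0,0,0],[0,0,0]],"turn":[[0,0,0.168],[0,0,0.168],[0,0,0.168],[0,0,0.168],[0,0,0.168],[0,0,0.168],[0,0,0.168],[0,0,0.168]]}'
python3 -m pendant '{"claw":[0,0,0,0,0,0,0,0],"delta_pos":[[30,6,0],[30,6,0],[30,6,0],[30,6,0],[30,6,0],[32,6,0],[0,0,0],[0,0,0]],"turn":[[0,0,0],[0,0,0],[0,0,0],[0,0,0],[0,0,0],[0,0,0],[0,0,0],[0,0,0]]}'
python3 - <<'E'
from h import *
im,m=grab("wrist","w7.png")
E
```

```text
time: 25.58
ee_pos: [0.5391, -0.0113, 0.0263]
orientation: [[-0.975, 0.222, -0.001], [0.222, 0.975, 0.0], [0.001, 0.0, -1.0]]
force: [-0.1, -0.5, -3.0]
grip_width: 0.513
time: 26.45
ee_pos: [0.417, 0.0166, 0.0267]
orientation: [[-0.975, 0.222, -0.001], [0.222, 0.975, 0.0], [0.001, 0.0, -1.0]]
force: [0.1, -0.2, -2.3]
grip_width: 0.513
time: 27.08
ee_pos: [0.4185, 0.0161, 0.1369]
orientation: [[-0.975, 0.222, 0.002], [0.222, 0.975, -0.0], [-0.002, -0.0, -1.0]]
force: [0.2, 0.1, -3.1]
grip_width: 0.518
time: 28.08
ee_pos: [0.4169, 0.0165, 0.1348]
orientation: [[0.003, 1.0, -0.004], [1.0, -0.003, 0.001], [0.001, -0.004, -1.0]]
force: [-0.7, -1.0, -2.1]
grip_width: 0.514
time: 29.08
ee_pos: [0.4521, 0.198, 0.1351]
orientation: [[-0.003, 1.0, -0.004], [1.0, 0.003, -0.001], [-0.001, -0.004, -1.0]]
force: [0.6, -0.1, -2.4]
grip_width: 0.512
```

View pics/w7.png

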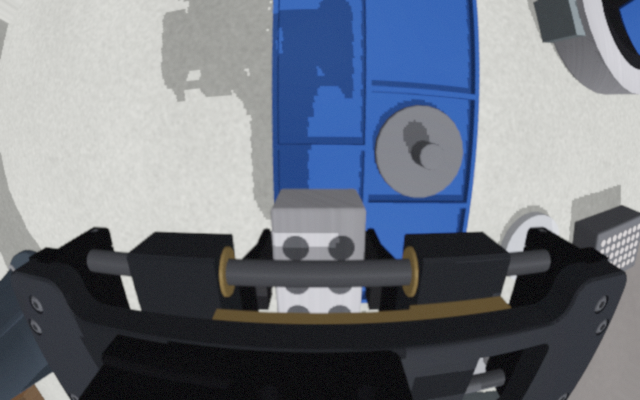

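The near tray wall is at column ~276, the row divider at ~367, the long-cell divider at row ~143 and the square-cell dividers at rows ~90 and ~199. I'll check the tray pose with these.

```bash
python3 - <<'E'
from h import *
m=camera_model("wrist")
for n,p in [("long div",(322,141)),("near wall",(276,150)),("near wall far",(274,30)),("rowdiv",(367,150)),("rowdiv far",(367,30)),("sq div",(420,90)),("sqdiv2",(440,199)),("far wall",(468,170)),("far wall far",(478,40))]: print(n,ray("wrist",[p],.015,m).round(4))
E
```

```text
long div [[0.4549 0.2462]]
near wall [[0.4126 0.2381]]
near wall far [[0.411  0.3506]]
rowdiv [[0.4965 0.2384]]
rowdiv far [[0.4955 0.351 ]]
sq div [[0.5458 0.2968]]
sqdiv2 [[0.5732 0.1918]]
far wall [[0.6017 0.2221]]
far wall far [[0.6087 0.3546]]
```

```bash
python3 -m pendant '{"claw":[0,0,0,0,0,0,0],"delta_pos":[[2,0,35],[0,0,35],[0,0,20],[0,0,12],[0,0,6],[0,0,0],[0,0,0]],"turn":[[0,0,0],[0,0,0],[0,0,0],[0,0,0],[0,0,0],[0,0,0],[0,0,0]]}'
python3 -m pendant '{"claw":[0,0,0,0,0,0],"delta_pos":[[0,0,3],[0,0,2],[0,0,2],[0,0,1],[0,0,0],[0,0,0]],"turn":[[0,0,0],[0,0,0],[0,0,0],[0,0,0],[0,0,0],[0,0,0]]}'
```

```text
time: 30.0
ee_pos: [0.4538, 0.2005, 0.0292]
orientation: [[-0.003, 1.0, 0.001], [1.0, 0.003, 0.0], [0.0, 0.001, -1.0]]
force: [-0.4, -0.2, -2.9]
grip_width: 0.516
time: 30.75
ee_pos: [0.4533, 0.2004, 0.0205]
orientation: [[-0.003, 1.0, -0.0], [1.0, 0.003, 0.0], [0.0, -0.0, -1.0]]
force: [0.8, 0.4, -2.6]
grip_width: 0.514
```

```bash
python3 -m pendant '{"claw":[0,0,0.55,0.6,0.65,0.65,0.65,0.65],"delta_pos":[[0,0,1.5],[0,0,0],[0,0,0],[0,0,0],[0,0,0],[0,0,-10],[0,0,-30],[0,0,-50]],"turn":[[0,0,0],[0,0,0],[0,0,0],[0,0,0],[0,0,0],[0,0,0],[0,0,0],[0,0,0]]}'
python3 -m pendant '{"claw":[0.7,0.7,0.7,0.7,0.7,0.7,0.7,0.7],"delta_pos":[[0,0,-60],[0,0,-50],[-40,-4,0],[-45,-5,0],[-45,-5,0],[-45,-5,0],[-45,-5,0],[-45,-5,0]],"turn":[[0,0,0],[0,0,0],[0,0,0.171],[0,0,0],[0,0,0],[0,0,0],[0,0,0],[0,0,0]]}' 30
python3 -m pendant '{"claw":[0.7,0.7,0.7,0.7,0.7,0.7,0.7,0.7],"delta_pos":[[-45,-5,0],[-45,-5,0],[0,0,0],[0,0,0],[0,0,0],[0,0,0],[0,0,0],[0,0,0]],"turn":[[0,0,0.171],[0,0,0.171],[0,0,0.171],[0,0,0.171],[0,0,0.171],[0,0,0.171],[0,0,0.171],[0,0,0.171]]}'
python3 -m pendant '{"claw":[0.7,0.7,0.7],"delta_pos":[[0,0,0],[0,0,0],[0,0,0]],"turn":[[0,0,0.171],[0,0,0],[0,0,0]]}'
```

```text
time: 31.75
ee_pos: [0.4521, 0.2001, 0.1094]
orientation: [[-0.003, 1.0, -0.003], [1.0, 0.003, -0.001], [-0.001, -0.003, -1.0]]
force: [1.1, -0.9, -0.3]
grip_width: 0.654
time: 32.75
ee_pos: [0.3864, -0.0585, 0.2198]
orientation: [[0.167, 0.986, 0.001], [0.986, -0.167, -0.001], [-0.0, 0.001, -1.0]]
force: [0.9, 0.3, -0.2]
grip_width: 0.703
time: 33.75
ee_pos: [0.3547, -0.1414, 0.2196]
orientation: [[1.0, 0.029, 0.0], [0.029, -1.0, -0.0], [0.0, 0.0, -1.0]]
force: [0.2, 0.5, -0.3]
grip_width: 0.698
time: 34.12
ee_pos: [0.3549, -0.1415, 0.2194]
orientation: [[0.991, -0.133, 0.0], [-0.133, -0.991, -0.0], [0.0, 0.0, -1.0]]
force: [0.8, 0.4, 0.3]
grip_width: 0.699
```

```bash
python3 - <<'E'
from h import *
im,m=grab("wrist","w8.png")
print(proj("wrist",[[.463,-.18,.022],[.349,-.161,.022]],m))
t,mt=grab("top","t8.png")
E
```

```text
[[338.43600237  81.44092122]
 [334.58954304 179.6656243 ]]
```

View pics/w8.png

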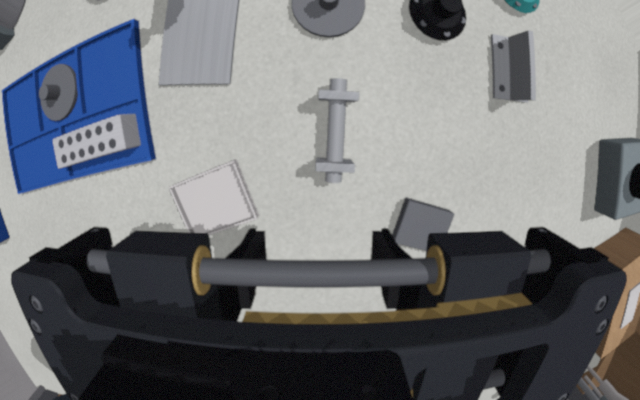

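The shaft's rod runs (338,79)–(335,182), unmoved. The block lies flat in the tray's right-hand long cell.

```bash
python3 - <<'E'
from h import *
im=cv2.imread("pics/w8.png"); m=camera_model("wrist")
w=ray("wrist",[(338,79),(335,182),(337,130)],.022,m); print(w.round(4),np.linalg.norm(w[0]-w[1]))
c=w[:2].mean(0);d=w[0]-w[1];print("centre",c,"yaw",np.degrees(np.arctan2(d[1],d[0])))
s=sense();print("move",tool([*((c-s["ee_pos"][:2])*1000),0]), np.degrees(np.arctan2(s["orientation"][1,0],s["orientation"][0,0])))
# rotor hub, bracket
print("hub",ray("wrist",[(443,6)],.055,m),"web top",ray("wrist",[(527,33),(533,98)],.055,m))
E
```

```text
[[ 0.4659 -0.18  ]
 [ 0.3461 -0.1611]
 [ 0.407  -0.1711]] 0.12120068013428727
centre [ 0.40600879 -0.17056443] yaw -8.945520382880005
move [54.5 21.9  0. ] -7.720137269936993
hub [[ 0.53958383 -0.30748233]] web top [[ 0.51288408 -0.42313809]
 [ 0.42972247 -0.41984751]]
```

```bash
python3 -m pendant '{"claw":[0.7,0.7,0.7,0.7,0.7,0.7,0.7,0.7],"delta_pos":[[27,11,0],[27.5,11,0],[0,0,50],[0,0,50],[0,0,50],[0,0,30],[0,0,0],[0,0,0]],"turn":[[0,0,0.021],[0,0,0],[0,0,0],[0,0,0],[0,0,0],[0,0,0],[0,0,0],[0,0,0]]}' 40
python3 -m pendant '{"claw":[0.7,0.7],"delta_pos":[[0,0,0],[0,0,0]],"turn":[[0,0,0],[0,0,0]]}'
```

```text
time: 35.22
ee_pos: [0.4062, -0.1717, 0.0397]
orientation: [[0.988, -0.156, 0.001], [-0.156, -0.988, -0.001], [0.001, 0.001, -1.0]]
force: [0.6, -0.4, 0.1]
grip_width: 0.702
time: 35.48
ee_pos: [0.4063, -0.1717, 0.0402]
orientation: [[0.988, -0.156, 0.002], [-0.156, -0.988, -0.002], [0.002, 0.001, -1.0]]
force: [-0.1, 0.4, 0.4]
grip_width: 0.698
```

```bash
python3 -m pendant '{"claw":[0.7,0.7,0.7,0,0,0,0,0],"delta_pos":[[0,0,18],[0,0,15],[0,0,0],[0,0,0],[0,0,0],[0,0,0],[0,0,0],[0,0,0]],"turn":[[0,0,0],[0,0,0],[0,0,0],[0,0,0],[0,0,0],[0,0,0],[0,0,0],[0,0,0]]}' 40
python3 -m pendant '{"claw":[0,0,0,0,0,0,0],"delta_pos":[[0,0,0],[0,0,0],[0,0,-20],[0,0,-40],[0,0,-50],[0,0,-20],[0,0,0]],"turn":[[0,0,0],[0,0,0],[0,0,0],[0,0,0],[0,0,0],[0,0,0],[0,0,0]]}'
```

```text
time: 36.48
ee_pos: [0.4054, -0.1709, 0.0062]
orientation: [[0.988, -0.157, -0.0], [-0.157, -0.988, 0.001], [-0.001, -0.001, -1.0]]
force: [0.2, 1.0, 3.7]
grip_width: 0.226
time: 37.35
ee_pos: [0.4064, -0.1721, 0.1371]
orientation: [[0.988, -0.156, 0.003], [-0.156, -0.988, -0.003], [0.003, 0.002, -1.0]]
force: [0.5, 0.3, -2.8]
grip_width: 0.214
```

```bash
for i in 1 2; do python3 -m pendant '{"claw":[0,0,0,0,0],"delta_pos":[[0,0,0],[0,0,0],[0,0,0],[0,0,0],[0,0,0]],"turn":[[0,0,-0.1733],[0,0,-0.1733],[0,0,-0.1733],[0,0,-0.1733],[0,0,-0.1733]]}' >/dev/null; done
python3 -m pendant '{"claw":[0,0,0,0,0,0],"delta_pos":[[41.5,3.9,0],[41.5,3.9,0],[41.5,3.9,0],[41.5,3.9,0],[41.5,3.9,0],[41.5,3.9,0]],"turn":[[0,0,0],[0,0,0],[0,0,0],[0,0,0],[0,0,0],[0,0,0]]}'
python3 -m pendant '{"claw":[0,0,0,0,0,0,0,0],"delta_pos":[[41.5,3.9,0],[41.5,3.9,0],[41.5,3.9,0],[41.5,3.9,0],[41.5,3.9,0],[41.5,3.9,0],[0,0,0],[0,0,0]],"turn":[[0,0,0],[0,0,0],[0,0,0],[0,0,0],[0,0,0],[0,0,0],[0,0,0],[0,0,0]]}'
```

```text
time: 39.35
ee_pos: [0.4269, 0.079, 0.1343]
orientation: [[-0.005, 1.0, -0.003], [1.0, 0.005, -0.0], [-0.0, -0.003, -1.0]]
force: [0.4, -0.5, -2.5]
grip_width: 0.215
time: 40.35
ee_pos: [0.4485, 0.3259, 0.1341]
orientation: [[-0.006, 1.0, -0.004], [1.0, 0.006, -0.002], [-0.002, -0.004, -1.0]]
force: [1.1, -0.4, -2.7]
grip_width: 0.218
```

```bash
python3 -m pendant '{"claw":[0,0,0,0,0,0,0],"delta_pos":[[0,4,35],[0,0,35],[0,0,25],[0,0,15],[0,0,5],[0,0,0],[0,0,0]],"turn":[[0,0,0],[0,0,0],[0,0,0],[0,0,0],[0,0,0],[0,0,0],[0,0,0]]}'
python3 -m pendant '{"claw":[0,0,0,0,0,0],"delta_pos":[[0,0,3],[0,0,2],[0,0,1],[0,0,0],[0,0,0],[0,0,0]],"turn":[[0,0,0],[0,0,0],[0,0,0],[0,0,0],[0,0,0],[0,0,0]]}'
```

```text
time: 41.22
ee_pos: [0.4547, 0.3272, 0.022]
orientation: [[-0.005, 1.0, 0.002], [1.0, 0.005, 0.001], [0.001, 0.002, -1.0]]
force: [-0.1, 0.1, -2.4]
grip_width: 0.221
time: 41.98
ee_pos: [0.4539, 0.327, 0.0151]
orientation: [[-0.005, 1.0, 0.0], [1.0, 0.005, 0.0], [0.0, 0.0, -1.0]]
force: [-0.2, 0.3, -2.5]
grip_width: 0.213
```

```bash
python3 -m pendant '{"claw":[0,0,0,0.3,0.4,0.42,0.42,0.42],"delta_pos":[[0,0,2],[0,0,1.5],[0,0,0],[0,0,0],[0,0,0],[0,0,0],[0,0,-20],[0,0,-40]],"turn":[[0,0,0],[0,0,0],[0,0,0],[0,0,0],[0,0,0],[0,0,0],[0,0,0],[0,0,0]]}'
python3 -m pendant '{"claw":[0.42,0.42,0.42],"delta_pos":[[0,0,-50],[0,0,-50],[0,0,-43]],"turn":[[0,0,0],[0,0,0],[0,0,0]]}' | tail -5
for i in 1 2; do python3 -m pendant '{"claw":[0.6,0.6,0.6,0.6,0.6,0.6,0.6,0.6],"delta_pos":[[-43,-1.5,0],[-43,-1.5,0],[-43,-1.5,0],[-43,-1.5,0],[-43,-1.5,0],[-43,-1.5,0],[-43,-1.5,0],[-43,-1.5,0]],"turn":[[0,0,0],[0,0,0],[0,0,0],[0,0,0],[0,0,0],[0,0,0],[0,0,0],[0,0,0]]}' | tail -5; done
for i in 1 2; do python3 -m pendant '{"claw":[0.6,0.6,0.6,0.6,0.6,0.6],"delta_pos":[[0,0,0],[0,0,0],[0,0,0],[0,0,0],[0,0,0],[0,0,0]],"turn":[[0,0,0.1655],[0,0,0.1655],[0,0,0.1655],[0,0,0.1655],[0,0,0.1655],[0,0,0]]}'; done
python3 - <<'E'
from h import *
im,m=grab("wrist","w9.png")
E
```

```text
time: 42.98
ee_pos: [0.4528, 0.3264, 0.0709]
orientation: [[-0.005, 1.0, -0.004], [1.0, 0.005, -0.002], [-0.002, -0.004, -1.0]]
force: [0.9, 0.7, 0.3]
grip_width: 0.416
time: 43.35
ee_pos: [0.454, 0.327, 0.2168]
orientation: [[-0.005, 1.0, 0.001], [1.0, 0.005, 0.001], [0.001, 0.001, -1.0]]
force: [0.6, -0.2, 0.6]
grip_width: 0.42
time: 44.35
ee_pos: [0.4435, -0.0185, 0.2148]
orientation: [[-0.005, 1.0, 0.001], [1.0, 0.005, -0.0], [-0.0, 0.001, -1.0]]
force: [0.4, 0.3, -0.4]
grip_width: 0.601
time: 45.35
ee_pos: [0.4331, -0.3624, 0.2147]
orientation: [[-0.005, 1.0, 0.0], [1.0, 0.005, 0.0], [0.0, 0.0, -1.0]]
force: [-0.3, 0.0, -1.0]
grip_width: 0.602
time: 46.1
ee_pos: [0.4333, -0.361, 0.2146]
orientation: [[0.732, 0.682, -0.0], [0.682, -0.732, 0.0], [0.0, -0.0, -1.0]]
force: [-0.5, -0.1, -0.5]
grip_width: 0.602
time: 46.85
ee_pos: [0.4333, -0.3611, 0.2146]
orientation: [[0.997, -0.075, -0.0], [-0.075, -0.997, 0.0], [-0.0, -0.0, -1.0]]
force: [0.7, -0.9, -0.3]
grip_width: 0.596
```

View pics/w9.png

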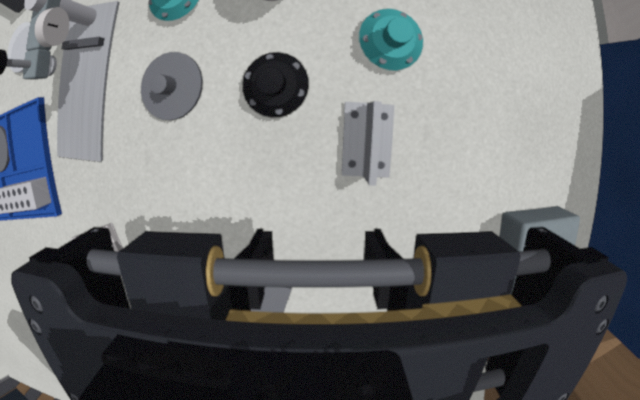

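The bracket's base has corners (343,103), (394,101), (391,180) and (343,177), with the web's top along (377,102)–(376,184). The rotor is at (276,85) with its hub near (271,82).

```bash
python3 - <<'E'
from h import *
m=camera_model("wrist")
b=ray("wrist",[(343,103),(394,101),(391,180),(343,177)],.006,m); print(b.round(4).tolist(),b.mean(0)); d=b[0]+b[1]-b[2]-b[3];print(np.degrees(np.arctan2(d[1],d[0])))
w=ray("wrist",[(377,102),(376,184)],.055,m);print(w.round(4).tolist(),w.mean(0));d=w[0]-w[1];print(np.degrees(np.arctan2(d[1],d[0])),np.linalg.norm(d))
print("rotor",ray("wrist",[(276,85)],.012,m),ray("wrist",[(271,82)],.055,m))
s=sense(); print("move",tool([*((w.mean(0)-s["ee_pos"][:2])*1000),0]),tool([*((b.mean(0)-s["ee_pos"][:2])*1000),0]))
E
```

```text
[[0.5184, -0.3974], [0.5183, -0.4594], [0.4209, -0.4517], [0.4287, -0.3918]] [ 0.4715486  -0.42507759]
-4.066349867953951
[[0.5161, -0.4289], [0.4288, -0.4238]] [ 0.47243427 -0.4263691 ]
-3.342556258882265 0.08747356218100776
rotor [[ 0.545788   -0.32078385]] [[ 0.54481413 -0.32131543]]
move [43.9 62.2 -0. ] [42.9 61.  -0. ]
```

```bash
python3 -m pendant '{"claw":[0.6,0.6,0.6,0.6,0.6,0.6,0.6,0.6],"delta_pos":[[21,31,0],[22,31,0],[0,0,50],[0,0,50],[0,0,40],[0,0,20],[0,0,0],[0,0,0]],"turn":[[0,0,-0.01],[0,0,0],[0,0,0],[0,0,0],[0,0,0],[0,0,0],[0,0,0],[0,0,0]]}' 40
python3 -m pendant '{"claw":[0.6,0.6,0.6,0,0,0,0,0],"delta_pos":[[0,0,15],[0,0,17],[0,0,0],[0,0,0],[0,0,0],[0,0,0],[0,0,0],[0,0,0]],"turn":[[0,0,0],[0,0,0],[0,0,0],[0,0,0],[0,0,0],[0,0,0],[0,0,0],[0,0,0]]}' 40
python3 -m pendant '{"claw":[0,0,0,0,0,0,0],"delta_pos":[[0,0,0],[0,0,0],[0,0,-20],[0,0,-40],[0,0,-50],[0,0,-60],[0,0,0]],"turn":[[0,0,0],[0,0,0],[0,0,0],[0,0,0],[0,0,0],[0,0,0],[0,0,0]]}'
```

```text
time: 47.9
ee_pos: [0.4726, -0.4273, 0.0562]
orientation: [[0.998, -0.068, 0.002], [-0.068, -0.998, -0.003], [0.002, 0.002, -1.0]]
force: [0.6, 0.0, 0.8]
grip_width: 0.598
time: 48.9
ee_pos: [0.4716, -0.4258, 0.0227]
orientation: [[0.998, -0.069, -0.0], [-0.069, -0.998, 0.001], [-0.0, -0.001, -1.0]]
force: [-0.2, 3.0, 2.5]
grip_width: 0.12
time: 49.78
ee_pos: [0.4744, -0.43, 0.1998]
orientation: [[0.998, -0.069, 0.009], [-0.069, -0.998, -0.012], [0.01, 0.012, -1.0]]
force: [0.4, 0.3, -2.3]
grip_width: 0.09
```

```bash
for i in 1 2; do python3 -m pendant '{"claw":[0,0,0,0,0,0,0],"delta_pos":[[-2.8,-40.2,0],[-2.8,-40.2,0],[-2.8,-40.2,0],[-2.8,-40.2,0],[-2.8,-40.2,0],[-2.8,-40.2,0],[-2.8,-40.2,0]],"turn":[[0,0,0],[0,0,0],[0,0,0],[0,0,0],[0,0,0],[0,0,0],[0,0,0]]}' | tail -5; done
python3 -m pendant '{"claw":[0,0,0,0,0,0],"delta_pos":[[25,0,0],[25,0,0],[26,0,0],[0,0,0],[0,0,0],[0,0,0]],"turn":[[0,0,-0.077],[0,0,0],[0,0,0],[0,0,0],[0,0,0],[0,0,0]]}'
```

```text
time: 50.65
ee_pos: [0.4708, -0.1428, 0.192]
orientation: [[0.998, -0.069, -0.001], [-0.069, -0.998, 0.0], [-0.001, -0.0, -1.0]]
force: [1.3, -0.1, -2.9]
grip_width: 0.087
time: 51.52
ee_pos: [0.4708, 0.139, 0.192]
orientation: [[0.998, -0.069, -0.001], [-0.069, -0.998, -0.0], [-0.001, 0.001, -1.0]]
force: [0.2, 1.1, -1.3]
grip_width: 0.088
time: 52.28
ee_pos: [0.5459, 0.1366, 0.1922]
orientation: [[1.0, 0.008, -0.002], [0.008, -1.0, -0.0], [-0.002, 0.0, -1.0]]
force: [0.1, -0.4, -1.3]
grip_width: 0.087
```

```bash
python3 -m pendant '{"claw":[0,0,0,0,0,0,0,0],"delta_pos":[[5,3,40],[0,0,40],[0,0,35],[0,0,25],[0,0,10],[0,0,0],[0,0,0],[0,0,0]],"turn":[[0,0,0],[0,0,0],[0,0,0],[0,0,0],[0,0,0],[0,0,0],[0,0,0],[0,0,0]]}'
python3 -m pendant '{"claw":[0,0,0,0,0,0],"delta_pos":[[0,0,4],[0,0,3],[0,0,2],[0,0,1.5],[0,0,0],[0,0,0]],"turn":[[0,0,0],[0,0,0],[0,0,0],[0,0,0],[0,0,0],[0,0,0]]}'
```

```text
time: 53.28
ee_pos: [0.5533, 0.1338, 0.0437]
orientation: [[1.0, 0.008, 0.002], [0.008, -1.0, 0.0], [0.002, -0.0, -1.0]]
force: [-0.7, 0.4, -2.1]
grip_width: 0.089
time: 54.02
ee_pos: [0.5525, 0.1337, 0.032]
orientation: [[1.0, 0.008, 0.0], [0.008, -1.0, 0.0], [0.0, -0.0, -1.0]]
force: [-0.1, 0.4, -2.1]
grip_width: 0.087
```

```bash
python3 -m pendant '{"claw":[0,0,0,0.3,0.4,0.4,0.4,0.4],"delta_pos":[[0,0,2],[0,0,1],[0,0,0],[0,0,0],[0,0,0],[0,0,-15],[0,0,-30],[0,0,-45]],"turn":[[0,0,0],[0,0,0],[0,0,0],[0,0,0],[0,0,0],[0,0,0],[0,0,0],[0,0,0]]}'
python3 -m pendant '{"claw":[0.4,0.4,0.6,0.7,0.7,0.7],"delta_pos":[[0,0,-45],[0,0,-50],[-40,0,0],[-47,0,0],[0,41,0],[0,41,0]],"turn":[[0,0,0],[0,0,0],[0,0,0],[0,0,0],[0,0,0],[0,0,0]]}' | tail -5
python3 -m pendant '{"claw":[0.7,0.7,0.7,0.7,0.7,0.7,0.7,0.7],"delta_pos":[[0,41,0],[0,41,0],[0,41,0],[0,41,0],[0,41,0],[0,41,0],[0,41,0],[0,41,0]],"turn":[[0,0,0],[0,0,0],[0,0,0],[0,0,0],[0,0,0],[0,0,0],[0,0,0],[0,0,0]]}' | tail -5
python3 -m pendant '{"claw":[0.7,0.7,0.7],"delta_pos":[[0,40,0],[0,0,0],[0,0,0]],"turn":[[0,0,0],[0,0,0],[0,0,0]]}'
python3 - <<'E'
from h import *
im,m=grab("wrist","w10.png")
k=cv2.inRange(im,(0,0,0),(55,55,55)); k[150:]=0
c=max(cv2.findContours(k,0,2)[0],key=cv2.contourArea)
(x,y),r=cv2.minEnclosingCircle(c);print(x,y,r,cv2.contourArea(c))
w=ray("wrist",[(x,y)],.010,m)[0];print(w, proj("wrist",[[.5455,-.321,.055]],m))
a=ray("wrist",[(x-r,y),(x+r,y)],.010,m);print("dia",np.linalg.norm(a[0]-a[1]))
s=sense();print(tool([*((w-s["ee_pos"][:2])*1000),0]))
E
```

```text
time: 55.02
ee_pos: [0.5517, 0.1336, 0.12]
orientation: [[1.0, 0.008, -0.002], [0.008, -1.0, -0.0], [-0.002, 0.0, -1.0]]
force: [1.4, -0.9, -0.7]
grip_width: 0.39
time: 55.78
ee_pos: [0.4656, 0.0507, 0.2155]
orientation: [[1.0, 0.01, 0.002], [0.01, -1.0, -0.0], [0.002, 0.0, -1.0]]
force: [0.8, 1.0, -0.2]
grip_width: 0.684
time: 56.78
ee_pos: [0.4685, -0.2783, 0.2153]
orientation: [[1.0, 0.008, 0.001], [0.008, -1.0, -0.001], [0.001, 0.001, -1.0]]
force: [-0.2, 0.2, 0.0]
grip_width: 0.698
time: 57.15
ee_pos: [0.4685, -0.3163, 0.2146]
orientation: [[1.0, 0.007, -0.0], [0.007, -1.0, 0.001], [-0.0, -0.001, -1.0]]
force: [-0.3, 0.6, 0.2]
grip_width: 0.702
320.73663330078125 110.20912170410156 32.85551071166992 2971.5
[ 0.54704786 -0.31909395] [[322.89907945 111.03274886]]
dia 0.07707969932137074
[78.4  4.  -0. ]
```

View pics/w10.png

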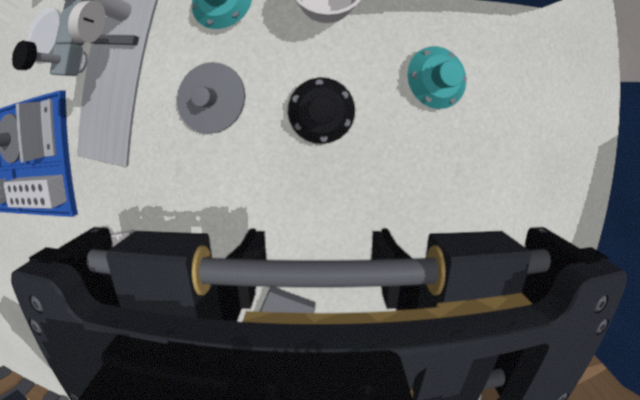

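The black rotor is at (321,110), unmoved. The bracket sits flat in its tray cell.

```bash
python3 -m pendant '{"claw":[0.7,0.7,0.7,0.7,0.7,0.7,0.7,0.7],"delta_pos":[[38,2,0],[39,2,0],[0,0,50],[0,0,50],[0,0,40],[0,0,20],[0,0,0],[0,0,0]],"turn":[[0,0,0],[0,0,0],[0,0,0],[0,0,0],[0,0,0],[0,0,0],[0,0,0],[0,0,0]]}' 40
python3 -m pendant '{"claw":[0.7,0.7,0.7,0,0,0,0,0],"delta_pos":[[0,0,13],[0,0,12],[0,0,0],[0,0,0],[0,0,0],[0,0,0],[0,0,0],[0,0,0]],"turn":[[0,0,0],[0,0,0],[0,0,0],[0,0,0],[0,0,0],[0,0,0],[0,0,0],[0,0,0]]}' 40
python3 -m pendant '{"claw":[0,0,0,0,0,0,0],"delta_pos":[[0,0,0],[0,0,0],[0,0,-20],[0,0,-40],[0,0,-50],[0,0,-60],[0,0,0]],"turn":[[0,0,0],[0,0,0],[0,0,0],[0,0,0],[0,0,0],[0,0,0],[0,0,0]]}'
```

```text
time: 58.2
ee_pos: [0.5472, -0.321, 0.0558]
orientation: [[1.0, 0.008, 0.003], [0.008, -1.0, -0.002], [0.003, 0.002, -1.0]]
force: [-1.0, 0.1, 0.9]
grip_width: 0.703
time: 59.2
ee_pos: [0.546, -0.3201, 0.0293]
orientation: [[1.0, 0.008, 0.0], [0.008, -1.0, 0.0], [0.0, -0.0, -1.0]]
force: [-0.2, 1.6, 1.7]
grip_width: 0.333
time: 60.08
ee_pos: [0.5492, -0.3233, 0.2062]
orientation: [[1.0, 0.008, 0.011], [0.008, -1.0, -0.01], [0.011, 0.01, -1.0]]
force: [-0.5, -0.5, -2.8]
grip_width: 0.337
```

```bash
python3 -m pendant '{"claw":[0,0,0],"delta_pos":[[-40,0,0],[-40,0,0],[0,-20,0]],"turn":[[0,0,0],[0,0,0],[0,0,0]]}' | tail -5
for i in 1 2; do python3 -m pendant '{"claw":[0,0,0,0,0,0,0,0],"delta_pos":[[0,-41,0],[0,-41,0],[0,-41,0],[0,-41,0],[0,-41,0],[0,-41,0],[0,-41,0],[0,-41,0]],"turn":[[0,0,0],[0,0,0],[0,0,0],[0,0,0],[0,0,0],[0,0,0],[0,0,0],[0,0,0]]}' | tail -5; done
python3 -m pendant '{"claw":[0,0,0,0,0],"delta_pos":[[40,0,0],[45,0,0],[0,0,0],[0,0,0],[0,0,0]],"turn":[[0,0,0],[0,0,0],[0,0,0],[0,0,0],[0,0,0]]}'
```

```text
time: 60.45
ee_pos: [0.4626, -0.3008, 0.1982]
orientation: [[1.0, 0.004, -0.003], [0.004, -1.0, 0.002], [-0.003, -0.002, -1.0]]
force: [0.8, 0.3, -1.7]
grip_width: 0.334
time: 61.45
ee_pos: [0.4632, 0.0291, 0.1988]
orientation: [[1.0, 0.008, -0.0], [0.008, -1.0, 0.0], [-0.0, -0.0, -1.0]]
force: [1.0, -0.3, -1.1]
grip_width: 0.333
time: 62.45
ee_pos: [0.4598, 0.3571, 0.1984]
orientation: [[1.0, 0.009, -0.001], [0.009, -1.0, -0.0], [-0.001, 0.0, -1.0]]
force: [-0.2, 0.1, -0.9]
grip_width: 0.332
time: 63.08
ee_pos: [0.5441, 0.3559, 0.1986]
orientation: [[1.0, 0.009, -0.002], [0.009, -1.0, -0.001], [-0.002, 0.001, -1.0]]
force: [-0.1, -0.4, -1.7]
grip_width: 0.333
```

```bash
python3 -m pendant '{"claw":[0,0,0,0,0,0,0,0],"delta_pos":[[4,1,40],[0,0,40],[0,0,35],[0,0,25],[0,0,10],[0,0,0],[0,0,0],[0,0,0]],"turn":[[0,0,0],[0,0,0],[0,0,0],[0,0,0],[0,0,0],[0,0,0],[0,0,0],[0,0,0]]}'
python3 -m pendant '{"claw":[0,0,0,0,0,0],"delta_pos":[[0,0,5],[0,0,4],[0,0,2],[0,0,1],[0,0,0],[0,0,0]],"turn":[[0,0,0],[0,0,0],[0,0,0],[0,0,0],[0,0,0],[0,0,0]]}'
```

```text
time: 64.08
ee_pos: [0.5505, 0.3551, 0.0505]
orientation: [[1.0, 0.008, 0.002], [0.008, -1.0, 0.001], [0.002, -0.001, -1.0]]
force: [-0.1, 0.9, -1.8]
grip_width: 0.335
time: 64.82
ee_pos: [0.5498, 0.3547, 0.0371]
orientation: [[1.0, 0.008, 0.0], [0.008, -1.0, 0.0], [0.0, -0.0, -1.0]]
force: [-0.7, -0.7, -1.6]
grip_width: 0.333
```

Down 2.5 mm, release, lift, and move clear for a final look.

```bash
python3 -m pendant '{"claw":[0,0,0,0.45,0.6,0.6,0.6,0.6],"delta_pos":[[0,0,1.5],[0,0,1],[0,0,0],[0,0,0],[0,0,0],[0,0,-15],[0,0,-30],[0,0,-45]],"turn":[[0,0,0],[0,0,0],[0,0,0],[0,0,0],[0,0,0],[0,0,0],[0,0,0],[0,0,0]]}'
python3 -m pendant '{"claw":[0.6,0.6,0.6,0.6,0.6,0.6,0.6,0.6],"delta_pos":[[0,0,-45],[0,0,-50],[-40,0,0],[-50,20,0],[0,41,0],[0,41,0],[0,41,0],[0,41,0]],"turn":[[0,0,0],[0,0,0],[0,0,0],[0,0,0],[0,0,0],[0,0,0],[0,0,0],[0,0,0]]}' | tail -5
python3 -m pendant '{"claw":[0.6,0.6,0.6,0.6,0.6,0.6,0.6,0.6],"delta_pos":[[0,41,0],[0,41,0],[0,41,0],[0,41,0],[0,41,0],[0,41,0],[0,0,0],[0,0,0]],"turn":[[0,0,0],[0,0,0],[0,0,0],[0,0,0],[0,0,0],[0,0,0],[0,0,0],[0,0,0]]}'
python3 - <<'E'
from h import *
a,_=grab("top"); b,_=grab("scene")
A=cv2.resize(a[120:300,140:470],(792,432),interpolation=cv2.INTER_CUBIC)
cv2.imwrite("pics/f1.png",A); cv2.imwrite("pics/f2.png",cv2.resize(b[160:340,200:480],(800,514),interpolation=cv2.INTER_CUBIC))
E
```

```text
time: 65.82
ee_pos: [0.5491, 0.3543, 0.1253]
orientation: [[1.0, 0.008, -0.002], [0.008, -1.0, -0.001], [-0.002, 0.001, -1.0]]
force: [0.3, 0.7, -0.0]
grip_width: 0.594
time: 66.82
ee_pos: [0.4614, 0.1689, 0.2209]
orientation: [[1.0, 0.008, 0.002], [0.008, -1.0, 0.0], [0.002, -0.0, -1.0]]
force: [-0.1, 0.7, -0.3]
grip_width: 0.603
time: 67.82
ee_pos: [0.4629, -0.0756, 0.2202]
orientation: [[1.0, 0.007, 0.001], [0.007, -1.0, 0.0], [0.001, -0.0, -1.0]]
force: [-0.7, 0.9, 1.1]
grip_width: 0.597
```

View pics/f1.png

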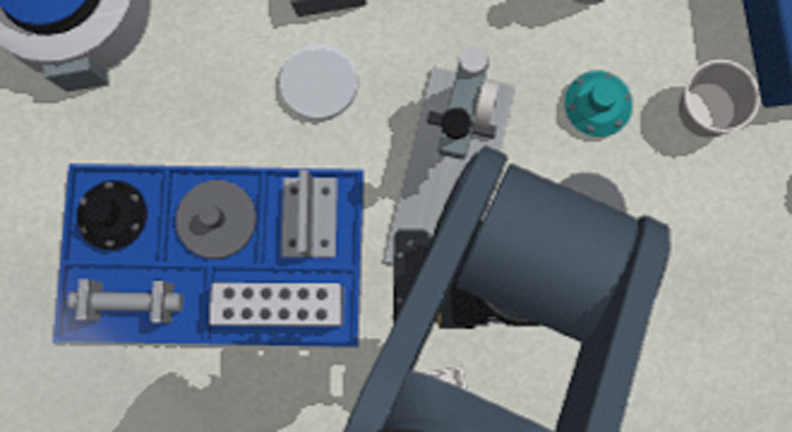

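View pics/f2.png

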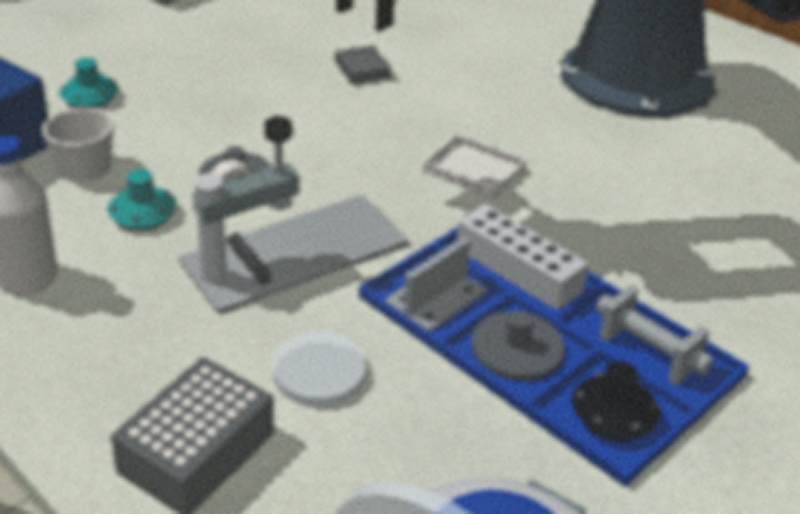

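All five parts lie flat in their own cells, the bench cover is in place, and the dish and pot are where they were.

```bash
python3 -c "
from bench import *
print(sign_off())"
```

```text
the job is handed in; nothing more can be done
None
```

The kit is complete and handed in at about 68 s of the 210 s allowed.

- **Height check:** I laid the block on the anvil, but it was found about 3 cm out of place after I let go. I took that for the announced knock, put it back and measured it at 1 mm from the anvil spot. I then pressed the knob until the foot stopped with the tool at 148.4 mm, which is a reading of about 0.027, at about 10 N. I held it for over 1.5 s and let the foot spring back up. The wrist picture afterwards showed the block unmoved.
- **Kit:** Only a cover was in the tray at the start, so I fetched the block, shaft, bracket and rotor. The bench cover stayed where it was.
- **Last checks:** The final top and scene pictures show block, shaft, bracket, cover and rotor each flat and upright in its own compartment. The gauge's foot is up, the dish and pot are where they were, and the gripper is empty and clear.
- **Not certain:** Nothing said which long cell is the block's or which outer square cell is the bracket's. I put the block and bracket on the tray's −y side, and the shaft and rotor on the +y side.

No check failed apart from the displaced block, which I put right before measuring.

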